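# Shut the junction box and lock it with its quarter-turn stud

## Robot

A 6-joint arm with a two-finger parallel gripper is mounted at the origin on the work surface; the furniture and walls round the work are solid. World frame = base frame: x ahead of the robot, y to its left, z up, the work surface at z = 0. Lengths are in mm, angles in rad, forces in N, time in s.
With the tool pointing down it reaches from about 250 to 800 mm from the base axis. Payload 3.9 kg.
Tool frame: the origin (TCP) lies midway between the tips of the shut fingers; the grasp point (between the pads) lies r.grip_point_offset behind it (r.grip_point_offset is the distance from the TCP to the grasp point, in mm); z points along the fingers, y is the line along which they close (so a half turn about z gives the same grasp; the last joint's range is limited). The gripper opens to 85 mm and grips with 20 to 120 N. Pads are 22 mm wide; open, the fingers measure 114 mm over their backs; the gripper's body (76 mm by 85 mm) begins 54 mm behind the grasp point. The pads swing forward as they close: fully open they stand 13 mm farther back than shut.
Start: joints at [-1.21, 0.26, -0.138, 1.173, 0, 1.571], TCP at [185.332, -491.19, 231.304] pointing down, gripper open.
Joint ranges: [-2.78, 2.78], [-0.83, 1.72], [-1.28, 1.37], [-1.9, 2.12], [-1.57, 1.48], [-3.14, 3.14]. Speed limits (rad/s): [2.57, 2.57, 3.14, 3.14, 3.14, 3.14].

## Interface

Orientations are given as a rotation vector (axis times angle).
In Python, from cell import status, camera, get_calibration, job, r gives the robot as it stands.
- The arm moves only by the tool step_arm, never from a script. Its argument "steps" is a list of rows, each an object with "travel": the shift along the world's x, y, z in m, a list of three; "twist": the turn, a rotation vector about the world's x, y, z in degrees, a list of three; "fingers": the finger opening in m, from 0 to 0.0854. A call has 1 to 8 rows; each row is the pose to reach, as a shift and turn from the pose commanded when the call began; what a row does not reach only later rows make up. A row lasts 1/8 s, in which the tool goes at most 62.5 mm and 10.7 degrees, less where a joint would pass 70% of its speed; a pose out of reach is approached as far as the arm can. A call with a gripper value outside its range is refused whole. The fingers move at their own pace and stop on an object; "squeeze" is the grip in N (left out, the last holds). Time passes only in rows, so rows that repeat a pose let the fingers close. It gives the time, the measured TCP pose, the force, the opening and the grip force at its end, in the units of the state.
- status.read_state(): the state, without advancing time (a new reading comes with each control period).
- camera(name): name is "scene" or "top"; returns (picture, depth): 384x512x3 uint8, red, green, blue; 384x512 float32, mm along the optical axis (not along the pixel's ray), 0 where there is no reading.
- get_calibration(name): a dict with "fx", "fy", "cx", "cy" (pixels), "pose" (4x4, takes a point from camera to world coordinates). Camera axes: x right, y up, looking along -z (the intrinsics and any distortion apply to the point x, -y, -z); pixel columns grow to the right and rows downward; lengths in mm; the calibration is good to about 2 mm. A picture is of the moment at which its call begins. get_calibration takes no time and is no camera call.
- job.job_done(): hands the job in; it is judged then, once.
The state is a dict: "time_s": time; "q": joint angles; "joint_vel": joint speeds; "joint_efforts": joint torques, N m; "ee_pos": TCP position; "eef_rot": TCP orientation; "wrist_force": force on the tool from outside, world axes, zero at the start; "wrist_torque": the same for the moment, N m; "width": opening from 0.0 (shut) to 1.0 (fully open); "finger_force": force on a finger pad.
Only numpy, scipy, OpenCV 4.12 (cv2) and the standard library are available. Lean on these libraries where they do the work, as an engineer would, in place of code of your own. Each camera call takes 0.05 s, during which the arm holds its last target. There are 200 camera calls.

## Task

Shut the blue lid of the grey junction box. Then take the orange-winged quarter-turn stud out of the wooden block, put it through the hole in the lid into the keyed slot below, press it down gently against its spring and give it a quarter turn clockwise (seen from above) until its cam catches, and let go so that it stays locked. Do not force the stud, and leave the jar, the bundle of wood slices and the phone where they are.

Things in the scene. Friction and masses are not known exactly. Their poses are not given: they have to be found in the camera images.
- housing: grey sheet-metal junction box, fixed to the table, 140 (x) x 120 (y) x 50 mm high, origin under its centre; its blue lid is hinged on its +x side. A black cable gland sticks out 22 mm from its +y side. Under the lid, on the -x half, an aluminium deck carries the keyed slot. The stud must never be pushed or twisted against it with 30 N or more.
- lid (a joint): angle of the blue lid, 0 = shut, positive = open (rad). A 143 x 122 x 5 mm plate that friction holds at any angle (about 2 N at the free edge moves it). It has a 40 mm round hole centred 100 mm from the hinge, midway across, over the slot when shut. Shut, its top lies 6 mm above the slot point.
- lid_hinge (a point): middle of the lid's hinge line, in the plane of the lid's upper face; the hinge line runs along the box's y. Its axes turn with the lid: its -x axis points along the lid's upper face towards the free edge, 143 mm away
- slot (a point): centre of the keyed slot, on the upper face of the aluminium deck; axes as the box's. The slot is 36.5 mm long along x and 9.5 mm wide along y and goes through the 6 mm deck. Locked, the stud's wing centre stands 37 mm above this point, the wing crosswise to the slot (about 12 degrees of play).
- catch (a point): point on the slot's axis at the deck's underside. The lugs turn clockwise only, about 100 degrees between stops, and on the way must pass below ridges whose depth is set by hand and differs: lug tops 1.5 to 9.5 mm below this point, to be found by feel (see plunger_axis). Past them, the spring lifts the stud till the lugs rest on the deck's underside, in a pocket.
- plunger_axis (a point): point on the slot's axis, on the deck's upper face. Below it the stud's tip meets a sprung plunger, set at the same unknown depth as the ridges. Its push on the stud begins at 3 N, grows 0.75 N per mm, is about 11 N where the lugs just clear the ridges and 12.7 N at the hard bottom, 2.3 mm deeper, past which it climbs steeply: turn at 13 to 15 N.
- stud_grip (a point): loose stud, about 60 g: centre of its orange wing; x along the wing, z up the axis. Wing 40 (x) x 12 (y) x 28 mm high, on a black flange (48 mm diameter, 4 mm thick, underside 18 mm below this point). Below it a 7 mm shank down to the tip, 49 mm below this point. Two lugs at the tip, together 34 (x) x 7 (y) x 6 mm high, in line with the wing.
- block: fixed wooden block 76 x 76 x 40 mm high, origin under its centre, with a 37 mm round hole in which the stud hangs at the start, flange on the block's top
- brush_jar: glass jar, 71 mm diameter, 107 mm high, origin under its centre; leave alone
- slice_bundle: tied bundle of wood slices, 51 x 76 x 51 mm high, origin under its centre; leave alone
- phone: phone lying flat, 81 x 168 x 10 mm, origin under its centre; leave alone
There are look-alikes about, which are no part of the job. Leave any turquoise look-alike of the part that bears stud_grip alone.

How it is judged (in metres and radians):
On the way, in this order (a step that is already met when the one before it is completed fails the run):
1. the lid is shut (within 0.04 rad) while the stud is still out of the slot (value of joint lid below 0.04 rad and horizontal distance between stud_grip and slot above 0.05 m), for 0.2 s.
2. the stud's lugs are in the keyed slot, still in line with it (horizontal distance between stud_grip and slot below 0.006 m and z of stud_grip in the frame of slot below 0.047 m and angle between the x axis of stud_grip and the x axis of slot, either way round below 0.3 rad), for 0.1 s.
At the end, for the whole second after the job is handed in: The lid is shut (within 0.04 rad) and the stud is locked: within 6 mm of the slot's axis, upright within 7 degrees, its wing crosswise to the slot within 15 degrees, its wing centre 35.5 to 39 mm above the slot site (lugs sprung up against the deck's underside), at rest and released (value of joint lid below 0.04 rad and horizontal distance between stud_grip and slot below 0.006 m and angle between the x axis of stud_grip and the x axis of slot, either way round above 1.3 rad and z of stud_grip in the frame of slot between 0.0355 and 0.039 m and angle between stud_grip's own z axis and vertical below 0.12 rad and linear speed of stud below 0.02 m/s); the robot touches nothing.
It fails at once if the stud is pressed on or twisted against the box, its lid or its catch with more than 30 N (contact force between stud and housing above 30 N).
It fails at once if a bystander (jar, slice bundle, phone) is moved by more than 15 mm (distance of any of brush_jar, slice_bundle, phone from where it was at the start of the episode above 0.015 m).
It also fails if it takes over 67 s, if anything falls off the work surface, if the arm or the gripper's body presses on something with over 40 N, if the wrist force passes 120 N, or if a joint passes its speed limit or range.

## Working session

There is one attempt and no reset: what is moved stays moved. The work goes in short steps, Python scripts to look and compute and a tool call to move; the robot and the scene stay as the last step left them, time stands still between calls to the robot, and variables do not carry over. Pictures are saved under pics/ and viewed, at most 10 in all, crops included, and the job is handed in when it is done.

Besides the shell and the picture viewer there is one more tool, called after "Call:" in YAML: its name, and indented under it one key for each argument. step_arm: Moves the arm, as the interface text tells. Its arguments: {"type":"object","properties":{"steps":{"type":"array","items":{"type":"object","properties":{"travel":{"type":"array","items":{"type":"number"}},"twist":{"type":"array","items":{"type":"number"}},"fingers":{"type":"number"}}}},"squeeze":{"type":"number"}},"required":["steps"]}

```bash
mkdir -p pics; ls; cat > h.py <<'E'
import numpy as np,cv2
from cell import status,camera,get_calibration,job,r
def save(n,img,x0=0,y0=0,x1=512,y1=384,k=1.5):
    cv2.imwrite('pics/'+n,cv2.resize(img[y0:y1,x0:x1,::-1],None,fx=k,fy=k,interpolation=cv2.INTER_CUBIC))
def world(cal,depth,u,v,d=None):
    u=np.asarray(u,float);v=np.asarray(v,float)
    if d is None: d=depth[v.astype(int),u.astype(int)]
    p=np.stack([(u-cal['cx'])/cal['fx']*d,-(v-cal['cy'])/cal['fy']*d,-d,np.ones_like(u)])
    return (cal['pose']@p)[:3].T
def plane(cal,u,v,z):
    a=world(cal,None,[u],[v],np.array([1.]))[0];o=cal['pose'][:3,3];dr=a-o
    return o+dr*(z-o[2])/dr[2]
E
python3 - <<'E'
from h import *
for n in('top','scene'):
    i,d=camera(n);c=get_calibration(n);save(n+'0.png',i);np.savez(n+'0.npz',i=i,d=d);print(n,c)
print(status.read_state(),r.grip_point_offset)
E
```

```text
pics
top {'fx': 362.6826619044987, 'fy': 362.6826619044987, 'cx': 251.31554801301482, 'cy': 188.27385798096904, 'pose': array([[ 1.24351565e-01,  9.70954271e-01, -2.04412554e-01,
         3.21559918e+02],
       [-9.92226565e-01,  1.22681318e-01, -2.08743367e-02,
         9.21998348e+01],
       [ 4.80957527e-03,  2.05419323e-01,  9.78662235e-01,
         9.55754182e+02],
       [ 0.00000000e+00,  0.00000000e+00,  0.00000000e+00,
         1.00000000e+00]])}
scene {'fx': 398.50520171441224, 'fy': 398.50520171441224, 'cx': 256.1503555443216, 'cy': 189.3650703899751, 'pose': array([[ 5.33493510e-01, -4.33431153e-01,  7.26307174e-01,
         1.33666858e+03],
       [ 8.45535523e-01,  2.94942175e-01, -4.45060437e-01,
        -3.93773496e+02],
       [-2.13155595e-02,  8.51555371e-01,  5.23831173e-01,
         6.63307760e+02],
       [ 0.00000000e+00,  0.00000000e+00,  0.00000000e+00,
         1.00000000e+00]])}
{'time_s': 0.1, 'q': array([-1.20997132e+00,  2.60591037e-01, -1.39250779e-01,  1.17269178e+00,
        4.99505297e-05,  1.57080290e+00]), 'joint_vel': array([ 0.00056336, -0.00173277,  0.0042086 ,  0.00082417,  0.0004567 ,
       -0.00012177]), 'joint_efforts': array([ 5.93536643e-04, -4.06508803e+01,  2.54527617e+01,  1.01250963e-02,
        6.47351271e-05,  1.43907307e-06]), 'ee_pos': array([ 185.14732687, -490.61257478,  230.55838785]), 'eef_rot': array([-3.08891553e+00, -5.63394422e-01,  4.12255599e-04]), 'wrist_force': array([ 0.72488765,  0.11831132, -0.21135982]), 'wrist_torque': array([0.04050405, 0.05851007, 0.02509598]), 'finger_force': 0.0, 'width': 0.9996328752337272} 18.700000000000003
```

View pics/top0.png

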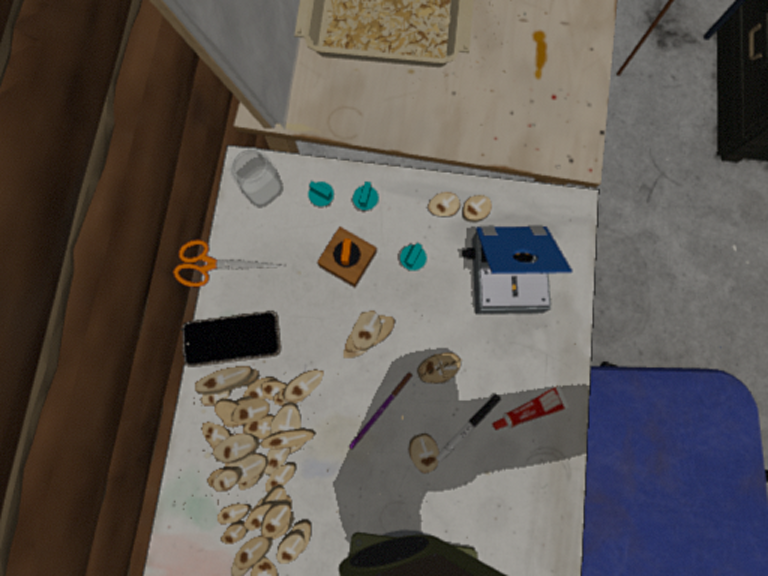

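View pics/scene0.png

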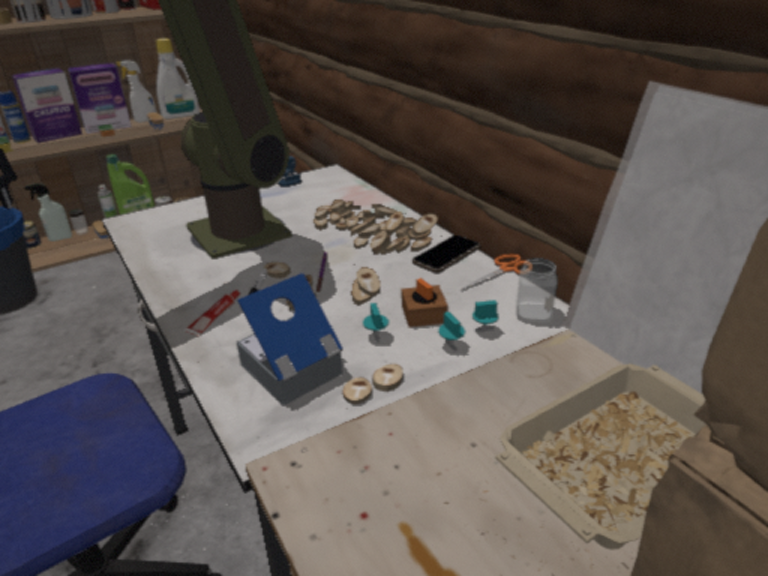

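The top view (768x576 display) shows the box at (512,270) with its blue lid half open and hinged on the far (upper) side. The slot is a vertical mark at (515,286). The stud has an orange wing and sits in the wooden block at (347,254). The jar is at (257,178), the phone at (232,338) and the slice bundle at about (368,332).
Stud candidates: turquoise studs at (320,193), (365,196) and (412,257), and the orange stud at (347,254). The orange one is meant, because of its wing colour and because it sits in the block.

```bash
cat > m.py <<'E'
from h import *
Z={n:np.load(n+'0.npz') for n in('top','scene')}
i,d=Z['top']['i'],Z['top']['d'];c=get_calibration('top')
hsv=cv2.cvtColor(i,cv2.COLOR_RGB2HSV)
# stud
m=cv2.inRange(hsv,(8,170,140),(20,255,255));m[:, :205]=0;m[:,260:]=0;m[:150]=0;m[200:]=0
v,u=np.nonzero(m);P=world(c,d,u,v);print('orange n',len(u),u.min(),u.max(),v.min(),v.max(),'z',np.percentile(P[:,2],[5,50,95]),'ctr',np.median(P,0))
top=P[P[:,2]>np.percentile(P[:,2],50)-4];print('rect top',cv2.minAreaRect(top[:,:2].astype(np.float32)))
# block top
m=cv2.inRange(hsv,(5,90,50),(18,230,200));m[:,:205]=0;m[:,260:]=0;m[:145]=0;m[200:]=0
v,u=np.nonzero(m);P=world(c,d,u,v);k=abs(P[:,2]-40)<5;print('block',k.sum(),cv2.minAreaRect(P[k,:2].astype(np.float32)))
# lid
m=cv2.inRange(hsv,(100,150,60),(125,255,255));m[:,:300]=0;m[:140]=0;m[190:]=0;m[:,385:]=0
v,u=np.nonzero(m);P=world(c,d,u,v);P=P[(P[:,2]>40)]
ctr=np.median(P,0);
for _ in range(3):
    Uc=P.mean(0);n=np.linalg.svd(P-Uc,full_matrices=0)[2][2];P=P[abs((P-Uc)@n)<4]
n*=np.sign(n[2]);print('lid n',n,len(P),'angle',np.arccos(n[2]),'z',P[:,2].min(),P[:,2].max())
h=np.cross(n,[0,0,1]);h/=np.linalg.norm(h);e=np.cross(h,n);print('hinge dir',h,'slope dir',e)
a=(P-Uc)@h;b=(P-Uc)@e;
R=cv2.minAreaRect(np.stack([a,b],1).astype(np.float32));print(R)
for q in cv2.boxPoints(R):print(Uc+q[0]*h+q[1]*e)
# box
v,u=np.mgrid[140:215,300:385];P=world(c,d,u.ravel(),v.ravel());
for lo,hi in((36,60),):
    k=(P[:,2]>lo)&(P[:,2]<hi)
    print('hist',np.histogram(P[k,2],12))
sat=hsv[140:215,300:385,1].ravel();k=(P[:,2]>30)&(P[:,2]<56)&(sat<70)
print('boxrect',cv2.minAreaRect(P[k,:2].astype(np.float32)),P[k].min(0),P[k].max(0))
save('crop1.png',np.hstack([i[130:220,195:290],i[130:220,300:395]]),0,0,190,90,4)
E
python3 m.py
```

```text
orange n 59 228 233 159 173 z [69.13263213 72.04040308 74.17620047] ctr [555.84469241 170.71442105  72.04040308]
rect top ((446.5694885253906, 138.10568237304688), (265.7663879394531, 17.526081085205078), 16.39124870300293)
block 578 ((555.638427734375, 171.05764770507812), (76.84567260742188, 75.48458862304688), 66.62715911865234)
lid n [0.72822707 0.08352157 0.68022752] 208 angle 0.8227233372185804 z 90.06849528230623 140.62301824360168
hinge dir [ 0.11394468 -0.9934871   0.        ] slope dir [-0.67579727 -0.07750831  0.73300103]
((-0.494384765625, 0.4935798645019531), (134.28921508789062, 23.57210922241211), 23.052356719970703)
[581.80769538 -45.78988314 103.06958839]
[597.51734318 -53.27880586  87.17093117]
[ 576.06095271 -180.11559534  125.71499299]
[ 560.35130491 -172.62667263  141.61365021]
hist (array([ 16,  24,  17,  11,  18,  55, 172, 444, 351,  90,  26,  26]), array([36.14593158, 38.13376329, 40.12159501, 42.10942672, 44.09725844,
       46.08509015, 48.07292187, 50.06075359, 52.0485853 , 54.03641702,
       56.02424873, 58.01208045, 59.99991216]))
boxrect ((563.9857788085938, -105.02814483642578), (146.91064453125, 141.06002807617188), 8.965616226196289) [ 486.34997779 -184.46354677   30.06294275] [644.47890967 -29.44251344  55.85396113]
```

View pics/crop1.png

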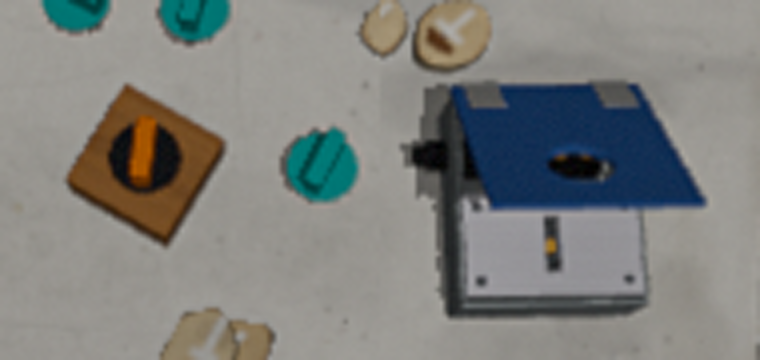

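The crop confirms the orange-winged stud in the block, with the wing centre at about pixel (231,168) running roughly along image vertical. The slot is at about (343,191), also nearly vertical, and the lid is about half open. I'll refine the measurements next.

```bash
cat > m2.py <<'E'
from h import *
Z={n:np.load(n+'0.npz') for n in('top','scene')}
i,d=Z['top']['i'],Z['top']['d'];c=get_calibration('top')
hsv=cv2.cvtColor(i,cv2.COLOR_RGB2HSV)
def axis(P):
    P=P[:,:2];C=P.mean(0);w=np.linalg.svd(P-C,full_matrices=0)[2][0];return C,np.degrees(np.arctan2(w[1],w[0]))
# wing top: bright orange
m=cv2.inRange(hsv,(6,150,120),(22,255,255));m[:, :222]=0;m[:,240:]=0;m[:155]=0;m[180:]=0
v,u=np.nonzero(m);print(hsv[168,226:238].tolist());
P=np.array([plane(c,a,b,72) for a,b in zip(u,v)]);print('wing',axis(P),cv2.minAreaRect(P[:,:2].astype(np.float32)),len(u))
# deck
m=cv2.inRange(hsv,(0,0,150),(180,45,255));s=np.zeros_like(m);s[178:206,318:368]=255
n,l,st,ce=cv2.connectedComponentsWithStats(m&s,connectivity=4);k=1+np.argmax(st[1:,4]);v,u=np.nonzero(l==k)
P=world(c,d,u,v);zd=np.median(P[:,2]);print('deck z',zd,'n',len(u),st[k])
P=np.array([plane(c,a,b,zd) for a,b in zip(u,v)]);Rr=cv2.minAreaRect(P[:,:2].astype(np.float32));print('deck',Rr,cv2.boxPoints(Rr))
# slot
m=((hsv[:,:,2]<110)|((hsv[:,:,1]>90))).astype(np.uint8);s[:]=0;s[182:200,339:348]=1
v,u=np.nonzero(m&s);P=np.array([plane(c,a,b,zd) for a,b in zip(u,v)]);print('slot',len(u),axis(P),cv2.minAreaRect(P[:,:2].astype(np.float32)))
# lid depth plane, scene view
for n in('top','scene'):
    i,d=Z[n]['i'],Z[n]['d'];cc=get_calibration(n);hs=cv2.cvtColor(i,cv2.COLOR_RGB2HSV)
    m=cv2.inRange(hs,(100,140,50),(125,255,255))
    k,l,st,ce=cv2.connectedComponentsWithStats(m)
    for j in range(1,k):
        if st[j,4]<150: continue
        v,u=np.nonzero(cv2.erode((l==j).astype(np.uint8),np.ones((3,3))));P=world(cc,d,u,v);C=np.median(P,0)
        if not(450<C[0]<700 and -250<C[1]<50): continue
        P=P[np.linalg.norm(P-C,axis=1)<110]
        for _ in range(4):
            U=P.mean(0);N=np.linalg.svd(P-U,full_matrices=0)[2][2];P=P[abs((P-U)@N)<5]
        N*=np.sign(N[2]);yaw=np.arctan2(N[1],N[0]);
        X=np.array([np.cos(yaw),np.sin(yaw),0]);Y=np.array([-X[1],X[0],0]);e=np.cross(N,Y)
        b=P@Y;t=(P-U)@e
        print(n,'N',N,'ang',np.arccos(N[2]),'yaw',np.degrees(yaw),len(P),'Y range',np.percentile(b,[0,1,99,100]))
        for q in (P[np.argmin(P[:,2])],P[np.argmax(P[:,2])]):print(q)
        print('top edge z',np.percentile(P[:,2],99.5),'bottom',np.percentile(P[:,2],.5))
E
python3 m2.py
```

```text
[[120, 46, 22], [11, 201, 61], [15, 255, 132], [15, 255, 165], [15, 255, 163], [15, 255, 166], [15, 255, 159], [14, 252, 77], [140, 45, 17], [120, 13, 20], [75, 32, 16], [90, 64, 16]]
wing (array([557.75506068, 170.66171592]), np.float64(179.87515372266728)) ((557.2213134765625, 171.35427856445312), (17.572513580322266, 39.26045608520508), 77.27743530273438) 71
deck z 52.043389505764424 n 604 [321 180  44  23 604]
deck ((532.5280151367188, -119.46832275390625), (57.114261627197266, 107.94419860839844), 7.190430164337158) [[ 497.4399    -69.49511 ]
 [ 510.95102  -176.5904  ]
 [ 567.6161   -169.44153 ]
 [ 554.105     -62.346252]]
slot 52 (array([ 534.40669961, -120.00183975]), np.float64(-173.15084595968975)) ((533.7926635742188, -119.9084701538086), (33.96137237548828, 9.93844223022461), 9.22242259979248)
top N [0.69469251 0.0977706  0.7126312 ] ang 0.7775546154493377 yaw 8.011155614635651 1020 Y range [-248.22483636 -246.60954903 -135.39221197 -134.37417229]
[622.11256806 -49.99336066  61.90891807]
[533.57793046 -98.46312033 158.49968277]
top edge z 156.669162361984 bottom 64.98610152313005
scene N [0.69530986 0.09601672 0.71226749] ang 0.7780729171271533 yaw 7.862362640360876 1777 Y range [-249.4230508  -246.33255201 -136.89262798 -135.12266584]
[628.60799036 -91.51809688  59.94454556]
[ 542.93369533 -146.16735126  157.74623934]
top edge z 156.05144192494066 bottom 61.43547305511953
```

Call:
step_arm:
  steps:
    - {"travel":[0.374,0.334,0.0],"fingers":0}
    - {"travel":[0.374,0.334,0.0],"fingers":0}
    - {"travel":[0.374,0.334,0.0],"fingers":0}
    - {"travel":[0.374,0.334,0.0],"fingers":0}
    - {"travel":[0.374,0.334,0.0],"fingers":0}
    - {"travel":[0.374,0.334,0.0],"fingers":0}
    - {"travel":[0.374,0.334,0.0],"fingers":0}
    - {"travel":[0.374,0.334,0.0],"fingers":0}

```text
invalid input
```

```bash
python3 -c "
from h import *
s=status.read_state()
for k in('time_s','q','ee_pos','eef_rot','wrist_force','width'):print(k,s[k])"
```

```text
time_s 0.1
q [-1.20997132e+00  2.60591037e-01 -1.39250779e-01  1.17269178e+00
  4.99505297e-05  1.57080290e+00]
ee_pos [ 185.14732687 -490.61257478  230.55838785]
eef_rot [-3.08891553e+00 -5.63394422e-01  4.12255599e-04]
wrist_force [ 0.72488765  0.11831132 -0.21135982]
width 0.9996328752337272
```

Call:
step_arm:
  steps:
    - {"travel":[0.374,0.334,0.0],"twist":[0,0,0],"fingers":0.0}
    - {"travel":[0.374,0.334,0.0],"twist":[0,0,0],"fingers":0.0}
    - {"travel":[0.374,0.334,0.0],"twist":[0,0,0],"fingers":0.0}
    - {"travel":[0.374,0.334,0.0],"twist":[0,0,0],"fingers":0.0}
    - {"travel":[0.374,0.334,0.0],"twist":[0,0,0],"fingers":0.0}
    - {"travel":[0.374,0.334,0.0],"twist":[0,0,0],"fingers":0.0}
    - {"travel":[0.374,0.334,0.0],"twist":[0,0,0],"fingers":0.0}
    - {"travel":[0.374,0.334,0.0],"twist":[0,0,0],"fingers":0.0}

```text
time_s: 1.1
ee_pos: [559.4, -156.5, 230.9]
eef_rot: [3.091, 0.564, -0.001]
wrist_force: [-0.1, -1.0, -0.5]
width: -0.003
finger_force: 0.0
```

```bash
cat > st.py <<'E'
from h import *
np.set_printoptions(precision=4,suppress=True)
s=status.read_state()
for k in('time_s','q','ee_pos','eef_rot','wrist_force','wrist_torque','width','finger_force'):print(k,s[k])
E
python3 st.py
```

```text
time_s 1.1
q [-0.2726  0.3571  0.0017  1.2161 -0.0003  2.508 ]
ee_pos [ 559.3553 -156.5112  230.9023]
eef_rot [ 3.0905  0.5639 -0.001 ]
wrist_force [-0.1041 -1.0378 -0.4599]
wrist_torque [-0.0356 -0.0577  0.0117]
width -0.0028715088356741324
finger_force 0.0
```

Call:
step_arm:
  steps:
    - {"travel":[0.0,0.0,-0.045],"twist":[0,0,0],"fingers":0.0}
    - {"travel":[0.0,0.0,-0.07],"twist":[0,0,0],"fingers":0.0}
    - {"travel":[-0.003,0.0,-0.085],"twist":[0,0,0],"fingers":0.0}
    - {"travel":[-0.006,0.0,-0.1],"twist":[0,0,0],"fingers":0.0}
    - {"travel":[-0.01,-0.001,-0.115],"twist":[0,0,0],"fingers":0.0}
    - {"travel":[-0.013,-0.002,-0.13],"twist":[0,0,0],"fingers":0.0}
    - {"travel":[-0.016,-0.003,-0.145],"twist":[0,0,0],"fingers":0.0}
    - {"travel":[-0.02,-0.003,-0.16],"twist":[0,0,0],"fingers":0.0}

```text
time_s: 2.1
ee_pos: [538.2, -161.3, 70.7]
eef_rot: [3.09, 0.563, -0.0]
wrist_force: [1.1, -1.5, 1.6]
width: -0.001
finger_force: 0.6
```

Call:
step_arm:
  steps:
    - {"travel":[0.0,0.0,-0.006],"twist":[0,0,0],"fingers":0.0}
    - {"travel":[0.0,0.0,-0.01],"twist":[0,0,0],"fingers":0.0}
    - {"travel":[0.0,0.0,-0.013],"twist":[0,0,0],"fingers":0.0}
    - {"travel":[0.0,0.0,-0.013],"twist":[0,0,0],"fingers":0.0}

```text
time_s: 2.6
ee_pos: [538.6, -161.1, 58.4]
eef_rot: [3.09, 0.564, 0.001]
wrist_force: [-0.2, -0.2, 0.7]
width: 0.001
finger_force: 0.0
```

Call:
step_arm:
  steps:
    - {"travel":[0.0,0.0,-0.0015],"twist":[0,0,0],"fingers":0.0}
    - {"travel":[0.0,0.0,-0.003],"twist":[0,0,0],"fingers":0.0}
    - {"travel":[0.0,0.0,-0.003],"twist":[0,0,0],"fingers":0.0}

```text
time_s: 2.98
ee_pos: [538.9, -161.3, 57.8]
eef_rot: [3.09, 0.564, 0.003]
wrist_force: [-3.5, 0.7, 15.2]
width: -0.005
finger_force: 7.4
```

Call:
step_arm:
  steps:
    - {"travel":[0.0,0.0,0.05],"twist":[0,0,0],"fingers":0.0}
    - {"travel":[0.0,0.05,0.1],"twist":[0,0,10],"fingers":0.045}
    - {"travel":[0.005,0.1,0.1],"twist":[0,0,20],"fingers":0.045}
    - {"travel":[0.01,0.15,0.1],"twist":[0,0,30],"fingers":0.045}
    - {"travel":[0.012,0.2,0.1],"twist":[0,0,40],"fingers":0.045}
    - {"travel":[0.015,0.25,0.1],"twist":[0,0,50],"fingers":0.045}
    - {"travel":[0.017,0.29,0.1],"twist":[0,0,60],"fingers":0.045}
    - {"travel":[0.0175,0.332,0.1],"twist":[0,0,70],"fingers":0.045}

```text
time_s: 3.98
ee_pos: [556.0, 172.4, 155.6]
eef_rot: [2.201, 2.241, 0.001]
wrist_force: [1.1, -0.8, 0.1]
width: 0.528
finger_force: 0.0
```

Call:
step_arm:
  steps:
    - {"travel":[0,0,0],"twist":[0,0,10],"fingers":0.045}
    - {"travel":[0,0,0],"twist":[0,0,20],"fingers":0.045}
    - {"travel":[0,0,0],"twist":[0,0,30],"fingers":0.045}
    - {"travel":[0,0,0],"twist":[0,0,40],"fingers":0.045}
    - {"travel":[0,0,0],"twist":[0,0,50],"fingers":0.045}
    - {"travel":[0,0,0],"twist":[0,0,60],"fingers":0.045}
    - {"travel":[0,0,0],"twist":[0,0,70],"fingers":0.045}
    - {"travel":[0,0,0],"twist":[0,0,80],"fingers":0.045}

```text
time_s: 4.97
ee_pos: [555.9, 170.9, 155.5]
eef_rot: [0.246, 3.131, 0.0]
wrist_force: [0.8, -0.2, -1.2]
width: 0.529
finger_force: 0.0
```

Call:
step_arm:
  steps:
    - {"travel":[0,0,0],"twist":[0,0,9.5],"fingers":0.045}
    - {"travel":[0,0,0],"twist":[0,0,9.5],"fingers":0.045}

```text
time_s: 5.22
ee_pos: [555.9, 170.9, 155.4]
eef_rot: [-0.002, 3.141, 0.0]
wrist_force: [-0.6, -0.3, -0.5]
width: 0.528
finger_force: 0.0
```

```bash
cat > m3.py <<'E'
from h import *
from scipy.spatial.transform import Rotation as Ro
exec(open('st.py').read())
print('yaw x',np.degrees(np.arctan2(*Ro.from_rotvec(s['eef_rot']).as_matrix()[[1,0],0])))
i,d=camera('scene');np.savez('scene1.npz',i=i,d=d)
j,e=camera('top');np.savez('top1.npz',i=j,d=e)
save('s1.png',np.hstack([i[150:270,130:330],j[130:250,200:400]]),0,0,400,120,2)
# wing from scene picture 0: rays onto z=72
i,d=(np.load('scene0.npz')[k] for k in 'id');c=get_calibration('scene');hsv=cv2.cvtColor(i,cv2.COLOR_RGB2HSV)
m=cv2.inRange(hsv,(6,200,150),(20,255,255));m[:,:265]=0;m[:,310:]=0;m[:180]=0;m[210:]=0
v,u=np.nonzero(m);P=world(c,d,u,v);print(len(u),P.min(0),P.max(0),np.median(P,0))
P=P[P[:,2]>70][:,:2];print(len(P),cv2.minAreaRect(P.astype(np.float32)))
# lid state
hsv=cv2.cvtColor(j,cv2.COLOR_RGB2HSV);c=get_calibration('top')
m=cv2.erode(cv2.inRange(hsv,(100,140,50),(125,255,255)),np.ones((3,3)));m[:,:300]=0;m[:,385:]=0;m[:130]=0;m[220:]=0
v,u=np.nonzero(m);P=world(c,e,u,v);U=np.median(P,0);P=P[abs(P[:,2]-U[2])<12];U=P.mean(0);N=np.linalg.svd(P-U,full_matrices=0)[2][2];print('lid',U,N,len(P))
E
python3 m3.py
```

```text
time_s 5.225
q [ 0.2983  0.3958 -0.1398  1.0348  0.      0.2972]
ee_pos [555.8923 170.9184 155.4483]
eef_rot [-0.0017  3.1412  0.0002]
wrist_force [-0.6437 -0.3463 -0.4565]
wrist_torque [-0.0356  0.0158 -0.0055]
width 0.528430899648866
finger_force 0.0
yaw x -179.9374236070346Traceback (most recent call last):
  File "m3.py", line 11, in <module>
    v,u=np.nonzero(m);P=world(c,d,u,v);print(len(u),P.min(0),P.max(0),np.median(P,0))
                                                    ~~~~~^^^
    return umr_minimum(a, axis, None, out, keepdims, initial, where)
ValueError: zero-size array to reduction operation minimum which has no identity
```

View pics/s1.png

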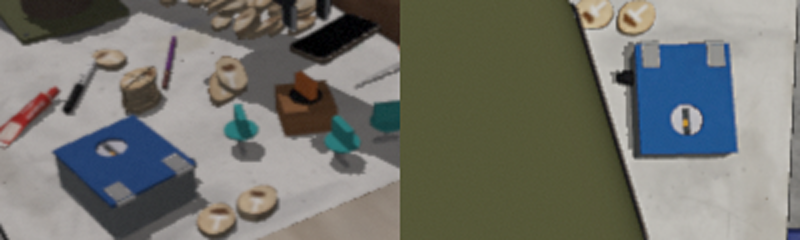

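The scene crop (left) shows the lid flat on the box. The top crop (right) shows the slot visible through the lid hole at about (343,190) in the full image. The stud stands upright in the block, with the gripper above it.

Call:
step_arm:
  steps:
    - {"travel":[0.001,0,-0.05],"twist":[0,0,0],"fingers":0.045}
    - {"travel":[0.001,0,-0.08],"twist":[0,0,0],"fingers":0.045}
    - {"travel":[0.001,0,-0.1],"twist":[0,0,0],"fingers":0.045}
    - {"travel":[0.001,0,-0.107],"twist":[0,0,0],"fingers":0.045}
    - {"travel":[0.001,0,-0.107],"twist":[0,0,0],"fingers":0.045}

```text
time_s: 5.95
ee_pos: [556.8, 170.9, 48.3]
eef_rot: [0.004, -3.141, 0.0]
wrist_force: [0.9, -0.2, 0.3]
width: 0.53
finger_force: 0.0
```

Call:
step_arm:
  squeeze: 40
  steps:
    - {"travel":[0,0,0],"twist":[0,0,0],"fingers":0.005}
    - {"travel":[0,0,0],"twist":[0,0,0],"fingers":0.005}
    - {"travel":[0,0,0],"twist":[0,0,0],"fingers":0.005}
    - {"travel":[0,0,0],"twist":[0,0,0],"fingers":0.005}
    - {"travel":[0,0,0],"twist":[0,0,0],"fingers":0.005}

```text
time_s: 6.58
ee_pos: [557.7, 171.1, 49.5]
eef_rot: [-0.005, 3.139, 0.001]
wrist_force: [-0.2, -0.1, 6.8]
width: 0.135
finger_force: 40.3
```

```bash
python3 st.py; cat > m4.py <<'E'
from h import *
from scipy.spatial.transform import Rotation
np.set_printoptions(precision=3,suppress=True)
j,e=(np.load('top1.npz')[k] for k in 'id')
hsv=cv2.cvtColor(j,cv2.COLOR_RGB2HSV);c=get_calibration('top')
m=cv2.inRange(hsv,(100,140,50),(125,255,255));m[:,:300]=0;m[:,385:]=0;m[:130]=0;m[220:]=0
v,u=np.nonzero(m);P=world(c,e,u,v);print('lid z',np.median(P[:,2]))
cn=max(cv2.findContours(m,0,2)[0],key=cv2.contourArea)
Q=np.array([plane(c,a,b,58)[:2] for a,b in cn[:,0]]);R=cv2.minAreaRect(Q.astype(np.float32));print('lid rect',R)
# hole: bright region
b=(hsv[:,:,1]<90).astype(np.uint8);s=np.zeros_like(b);s[178:204,330:358]=1;k=cv2.connectedComponentsWithStats((255*(1-(m>0)).astype(np.uint8))&(s*255));
j2=1+np.argmax(k[2][1:,4]);v,u=np.nonzero(k[1]==j2);print('hole px',k[2][j2],k[3][j2],'->lid',plane(c,*k[3][j2],57))
g=(hsv[:,:,2]<110)|((hsv[:,:,1]>90)&(hsv[:,:,0]<60));g&=(k[1]==j2)
cu,cv_=k[3][j2]
vv,uu=np.nonzero(g);o=abs(uu-cu)<4.5;vv,uu=vv[o],uu[o];print('slot px',len(uu),uu.min(),uu.max(),vv.min(),vv.max())
P=np.array([plane(c,a,b,52)[:2] for a,b in zip(uu,vv)]);C=P.mean(0);w=np.linalg.svd(P-C)[2][0];print('slot',C,cv2.minAreaRect(P.astype(np.float32)),np.degrees(np.arctan2(w[1],w[0])))
for row in hsv[180:203,337:351,2]:print(row.tolist())
E
python3 m4.py
```

```text
time_s 6.575
q [ 0.2977  0.4875 -0.2934  0.7876 -0.      0.2948]
ee_pos [557.7363 171.1298  49.4829]
eef_rot [-0.0045  3.1393  0.0011]
wrist_force [-0.1909 -0.0632  6.7946]
wrist_torque [-0.0079  0.069   0.0221]
width 0.13543333174197095
finger_force 40.2645868062973
lid z 58.04925119145503
lid rect ((562.8575439453125, -114.38034057617188), (141.6339111328125, 120.67267608642578), 7.619149684906006)
hole px [335 182  17  16 215] [342.842 189.414] ->lid [ 535.422 -119.059   57.   ]
slot px 38 341 347 183 197
slot [ 534.585 -119.98 ] ((536.3838500976562, -119.95675659179688), (13.637103080749512, 39.018367767333984), 81.52049255371094) -174.46242860328286
[145, 145, 144, 143, 143, 142, 142, 142, 144, 142, 144, 143, 142, 142]
[143, 143, 143, 142, 136, 138, 138, 138, 139, 142, 143, 142, 142, 141]
[140, 141, 152, 154, 143, 143, 143, 141, 136, 129, 132, 139, 142, 142]
[140, 150, 179, 193, 178, 178, 175, 174, 166, 132, 109, 127, 140, 142]
[154, 173, 193, 181, 116, 105, 104, 139, 187, 186, 141, 133, 129, 139]
[182, 191, 192, 178, 83, 64, 75, 130, 186, 192, 189, 184, 138, 128]
[191, 191, 191
[... 472 characters left out ...]
15]
[184, 189, 189, 182, 141, 107, 84, 99, 160, 187, 187, 187, 179, 110]
[168, 185, 190, 184, 135, 73, 67, 89, 148, 189, 189, 188, 167, 116]
[147, 163, 182, 184, 152, 79, 58, 68, 137, 189, 178, 166, 129, 135]
[141, 143, 152, 164, 146, 77, 50, 70, 137, 170, 126, 125, 135, 143]
[142, 140, 140, 137, 130, 102, 92, 98, 124, 132, 131, 141, 142, 143]
[142, 142, 141, 141, 144, 144, 144, 144, 144, 143, 143, 143, 143, 142]
[143, 142, 143, 144, 145, 145, 146, 145, 145, 145, 144, 143, 142, 142]
[141, 141, 142, 143, 144, 144, 144, 145, 144, 143, 143, 142, 142, 142]
[141, 141, 140, 142, 144, 145, 143, 144, 142, 143, 142, 142, 139, 142]
[142, 141, 142, 142, 141, 143, 143, 144, 143, 143, 142, 142, 141, 142]
```

Call:
step_arm:
  steps:
    - {"travel":[0,0,0.02],"twist":[0,0,0],"fingers":0.005}
    - {"travel":[0,0,0.05],"twist":[0,0,0],"fingers":0.005}
    - {"travel":[0,0,0.1],"twist":[0,0,0],"fingers":0.005}
    - {"travel":[0,0,0.11],"twist":[0,0,0],"fingers":0.005}
    - {"travel":[0,0,0.11],"twist":[0,0,7.4],"fingers":0.005}

```text
time_s: 7.2
ee_pos: [557.2, 171.0, 159.1]
eef_rot: [-0.213, 3.133, 0.001]
wrist_force: [0.2, -0.1, -0.3]
width: 0.131
finger_force: 39.5
```

```bash
python3 st.py
```

```text
time_s 7.2
q [ 0.2978  0.3945 -0.1316  1.0428  0.      0.1621]
ee_pos [557.2345 171.0125 159.1377]
eef_rot [-0.2128  3.1326  0.0006]
wrist_force [ 0.2376 -0.0663 -0.3128]
wrist_torque [ 0.0023  0.0465 -0.0343]
width 0.1310841148645709
finger_force 39.51697289943695
```

Call:
step_arm:
  steps:
    - {"travel":[-0.005,-0.05,0],"twist":[0,0,0],"fingers":0.005}
    - {"travel":[-0.009,-0.1,0],"twist":[0,0,0],"fingers":0.005}
    - {"travel":[-0.013,-0.15,0],"twist":[0,0,0],"fingers":0.005}
    - {"travel":[-0.017,-0.2,0],"twist":[0,0,0],"fingers":0.005}
    - {"travel":[-0.02,-0.245,0],"twist":[0,0,0],"fingers":0.005}
    - {"travel":[-0.0227,-0.28,0],"twist":[0,0,0],"fingers":0.005}
    - {"travel":[-0.0227,-0.2903,-0.02],"twist":[0,0,0],"fingers":0.005}
    - {"travel":[-0.0227,-0.2903,-0.03],"twist":[0,0,0],"fingers":0.005}

```text
time_s: 8.2
ee_pos: [532.6, -120.0, 126.4]
eef_rot: [0.204, -3.132, -0.002]
wrist_force: [0.5, -0.1, -1.0]
width: 0.137
finger_force: 39.5
```

```bash
python3 - <<'E'
exec(open('st.py').read())
i,d=camera('scene');np.savez('scene2.npz',i=i,d=d)
j,e=camera('top');np.savez('top2.npz',i=j,d=e)
save('s2.png',np.hstack([i[130:260,140:240],j[110:240,290:390]]),0,0,200,130,4)
E
```

```text
time_s 8.2
q [-0.2216  0.3625 -0.2746  0.9369  0.0001 -0.3519]
ee_pos [ 532.5844 -119.9698  126.4352]
eef_rot [ 0.2043 -3.132  -0.0015]
wrist_force [ 0.4537 -0.1138 -1.0406]
wrist_torque [ 0.043  -0.0233  0.0082]
width 0.13729124937090367
finger_force 39.53825533390045
```

View pics/s2.png

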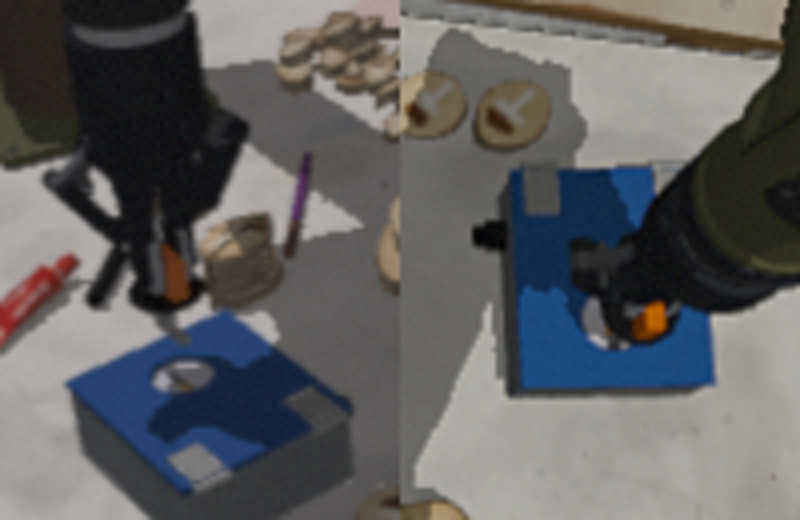

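The scene crop (left) shows the stud upright in the gripper, with the flange at about crop (165,298) and the lugs at about (178,335), above the hole at (183,377). In the top crop (right) the orange wing end is at (652,320), over the hole at (607,320).

```bash
python3 - <<'E'
exec(open('st.py').read())
i,d=(np.load('scene2.npz')[k] for k in 'id');c=get_calibration('scene')
print('flange',plane(c,181.3,204.5,119)); print('tip',plane(c,184.5,213.5,89)); print('hole',plane(c,140+183/4,130+377/4,57))
hsv=cv2.cvtColor(i,cv2.COLOR_RGB2HSV)
m=cv2.inRange(hsv,(3,120,60),(22,255,255));m[:,:174]=0;m[:,190:]=0;m[:185]=0;m[208:]=0
v,u=np.nonzero(m);P=world(c,d,u,v);print(len(u),np.median(P,0),P.min(0),P.max(0))
# flange points by depth: dark pixels just below
m=(hsv[:,:,2]<60);m[:,:170]=0;m[:,193:]=0;m[:198]=0;m[210:]=0
v,u=np.nonzero(m);P=world(c,d,u,v);k=abs(P[:,2]-120)<9;P=P[k];print(len(P),P.min(0),P.max(0),cv2.minEnclosingCircle(P[:,:2].astype(np.float32)))
m=np.zeros_like(m);m[208:218,178:190]=1
v,u=np.nonzero(m);P=world(c,d,u,v);k=(P[:,2]>75)&(P[:,2]<110);print(np.c_[u,v][k].min(0),np.c_[u,v][k].max(0),P[k].mean(0),P[k].min(0),P[k].max(0),k.sum())
E
```

```text
time_s 8.3
q [-0.2197  0.3625 -0.2747  0.9379  0.0004 -0.3518]
ee_pos [ 532.3139 -118.7228  126.3597]
eef_rot [ 0.2072 -3.1307 -0.0025]
wrist_force [-0.5514 -0.357   0.292 ]
wrist_torque [ 0.0407  0.0113 -0.0368]
width 0.13077738366279837
finger_force 39.547544717788696
flange [ 538.1505 -122.6456  119.    ]
tip [ 536.8808 -117.2842   89.    ]
hole [ 538.6602 -118.5963   57.    ]
62 [ 549.6259 -118.6886  141.0395] [ 524.8067 -393.7735  123.9315] [1336.6686 -113.4313  663.3078]
81 [ 513.768  -141.9559  118.4009] [556.5629 -97.5839 128.5428] ((534.4675903320312, -120.1766357421875), 23.578750610351562)
[179 208] [187 216] [ 534.5626 -119.4312   93.2058] [ 515.8843 -123.588    87.1972] [ 548.8503 -114.2368  104.6938] 38
```

Call:
step_arm:
  steps:
    - {"travel":[0,0,-0.012],"twist":[0,0,0],"fingers":0.005}
    - {"travel":[0,0,-0.022],"twist":[0,0,0],"fingers":0.005}
    - {"travel":[0,0,-0.03],"twist":[0,0,0],"fingers":0.005}
    - {"travel":[0,0,-0.03],"twist":[0,0,0],"fingers":0.005}
    - {"travel":[0,0,-0.03],"twist":[0,0,0],"fingers":0.005}

```text
time_s: 8.93
ee_pos: [534.1, -119.4, 98.5]
eef_rot: [0.208, -3.135, 0.0]
wrist_force: [-0.2, -0.8, -0.4]
width: 0.132
finger_force: 39.5
```

```bash
python3 st.py
```

```text
time_s 8.925
q [-0.2199  0.387  -0.3174  0.8664 -0.0001 -0.3522]
ee_pos [ 534.0996 -119.4272   98.4607]
eef_rot [ 0.2075 -3.1347  0.0001]
wrist_force [-0.2091 -0.8267 -0.4081]
wrist_torque [0.053  0.0167 0.0057]
width 0.13235927552883003
finger_force 39.483336210250854
```

Call:
step_arm:
  steps:
    - {"travel":[0,0,-0.003],"twist":[0,0,0],"fingers":0.005}
    - {"travel":[0,0,-0.0045],"twist":[0,0,0],"fingers":0.005}
    - {"travel":[0,0,-0.006],"twist":[0,0,0],"fingers":0.005}
    - {"travel":[0,0,-0.006],"twist":[0,0,0],"fingers":0.005}

```text
time_s: 9.43
ee_pos: [534.1, -119.4, 92.2]
eef_rot: [-0.207, 3.135, 0.0]
wrist_force: [0.0, 0.6, 0.1]
width: 0.13
finger_force: 39.6
```

Call:
step_arm:
  steps:
    - {"travel":[0,0,-0.001],"twist":[0,0,0],"fingers":0.005}
    - {"travel":[0,0,-0.002],"twist":[0,0,0],"fingers":0.005}
    - {"travel":[0,0,-0.002],"twist":[0,0,0],"fingers":0.005}

```text
time_s: 9.8
ee_pos: [534.2, -119.4, 90.3]
eef_rot: [-0.207, 3.135, 0.0]
wrist_force: [-0.1, -0.1, -1.3]
width: 0.13
finger_force: 39.6
```

Call:
step_arm:
  steps:
    - {"travel":[0,0,-0.001],"twist":[0,0,0],"fingers":0.005}
    - {"travel":[0,0,-0.002],"twist":[0,0,0],"fingers":0.005}
    - {"travel":[0,0,-0.002],"twist":[0,0,0],"fingers":0.005}

```text
time_s: 10.18
ee_pos: [534.2, -119.4, 88.2]
eef_rot: [-0.207, 3.135, 0.0]
wrist_force: [1.0, -0.1, -0.3]
width: 0.134
finger_force: 39.5
```

Call:
step_arm:
  steps:
    - {"travel":[0,0,-0.001],"twist":[0,0,0],"fingers":0.005}
    - {"travel":[0,0,-0.002],"twist":[0,0,0],"fingers":0.005}
    - {"travel":[0,0,-0.002],"twist":[0,0,0],"fingers":0.005}

```text
time_s: 10.55
ee_pos: [534.2, -119.5, 86.3]
eef_rot: [-0.207, 3.135, -0.0]
wrist_force: [0.9, -0.4, -0.3]
width: 0.133
finger_force: 39.6
```

Call:
step_arm:
  steps:
    - {"travel":[0,0,-0.0015],"twist":[0,0,0],"fingers":0.005}
    - {"travel":[0,0,-0.003],"twist":[0,0,0],"fingers":0.005}
    - {"travel":[0,0,-0.003],"twist":[0,0,0],"fingers":0.005}

```text
time_s: 10.92
ee_pos: [534.3, -119.5, 83.6]
eef_rot: [-0.208, 3.134, -0.0]
wrist_force: [-0.3, 0.2, 4.9]
width: 0.13
finger_force: 40.2
```

Call:
step_arm:
  steps:
    - {"travel":[0,0,-0.001],"twist":[0,0,0],"fingers":0.005}
    - {"travel":[0,0,-0.002],"twist":[0,0,0],"fingers":0.005}
    - {"travel":[0,0,-0.002],"twist":[0,0,0],"fingers":0.005}

```text
time_s: 11.3
ee_pos: [534.3, -119.5, 81.6]
eef_rot: [-0.207, 3.134, -0.0]
wrist_force: [-0.8, 0.8, 6.0]
width: 0.131
finger_force: 40.4
```

Call:
step_arm:
  steps:
    - {"travel":[0,0,-0.001],"twist":[0,0,0],"fingers":0.005}
    - {"travel":[0,0,-0.002],"twist":[0,0,0],"fingers":0.005}
    - {"travel":[0,0,-0.002],"twist":[0,0,0],"fingers":0.005}

```text
time_s: 11.68
ee_pos: [534.3, -119.5, 79.8]
eef_rot: [-0.207, 3.134, -0.0]
wrist_force: [-0.6, 0.7, 7.5]
width: 0.129
finger_force: 40.6
```

Call:
step_arm:
  steps:
    - {"travel":[0,0,-0.001],"twist":[0,0,0],"fingers":0.005}
    - {"travel":[0,0,-0.002],"twist":[0,0,0],"fingers":0.005}
    - {"travel":[0,0,-0.003],"twist":[0,0,0],"fingers":0.005}
    - {"travel":[0,0,-0.004],"twist":[0,0,0],"fingers":0.005}
    - {"travel":[0,0,-0.004],"twist":[0,0,0],"fingers":0.005}

```text
time_s: 12.3
ee_pos: [534.3, -119.5, 76.2]
eef_rot: [-0.207, 3.134, -0.0]
wrist_force: [-1.5, 0.9, 9.3]
width: 0.134
finger_force: 41.0
```

Call:
step_arm:
  steps:
    - {"travel":[0,0,-0.001],"twist":[0,0,0],"fingers":0.005}
    - {"travel":[0,0,-0.0015],"twist":[0,0,0],"fingers":0.005}
    - {"travel":[0,0,-0.0015],"twist":[0,0,0],"fingers":0.005}

```text
time_s: 12.68
ee_pos: [534.3, -119.5, 74.9]
eef_rot: [-0.207, 3.134, -0.0]
wrist_force: [-1.8, 0.4, 10.6]
width: 0.132
finger_force: 41.1
```

Call:
step_arm:
  steps:
    - {"travel":[0,0,-0.0008],"twist":[0,0,0],"fingers":0.005}
    - {"travel":[0,0,-0.0016],"twist":[0,0,0],"fingers":0.005}
    - {"travel":[0,0,-0.0016],"twist":[0,0,0],"fingers":0.005}

```text
time_s: 13.05
ee_pos: [534.4, -119.5, 73.4]
eef_rot: [-0.207, 3.134, -0.0]
wrist_force: [-2.4, 0.6, 12.0]
width: 0.134
finger_force: 41.3
```

Call:
step_arm:
  steps:
    - {"travel":[0,0,-0.0008],"twist":[0,0,0],"fingers":0.005}
    - {"travel":[0,0,-0.0008],"twist":[0,0,0],"fingers":0.005}
    - {"travel":[0,0,-0.0008],"twist":[0,0,0],"fingers":0.005}

```text
time_s: 13.42
ee_pos: [534.4, -119.5, 73.2]
eef_rot: [-0.207, 3.133, -0.001]
wrist_force: [-3.7, 1.8, 14.8]
width: 0.126
finger_force: 41.9
```

Call:
step_arm:
  steps:
    - {"travel":[-0.0003,0,0.0002],"twist":[0,0,-4],"fingers":0.005}
    - {"travel":[-0.0003,0,0.0002],"twist":[0,0,-8],"fingers":0.005}
    - {"travel":[-0.0003,0,0.0002],"twist":[0,0,-12],"fingers":0.005}
    - {"travel":[-0.0003,0,0.0002],"twist":[0,0,-12],"fingers":0.005}

```text
time_s: 13.92
ee_pos: [534.9, -119.9, 73.3]
eef_rot: [0.122, 3.136, -0.002]
wrist_force: [-1.8, 0.6, 12.8]
width: 0.131
finger_force: 41.4
```

```bash
python3 st.py
```

```text
time_s 13.925
q [-0.2203  0.411  -0.3542  0.8027 -0.0005 -0.1425]
ee_pos [ 534.8863 -119.9276   73.3062]
eef_rot [ 0.122   3.1364 -0.0016]
wrist_force [-1.8372  0.6002 12.7915]
wrist_torque [-0.0075  0.4031  0.0243]
width 0.13074314906005108
finger_force 41.42414152622223
```

Call:
step_arm:
  steps:
    - {"travel":[0,0,-0.0002],"twist":[0,0,-5],"fingers":0.005}
    - {"travel":[0,0,-0.0002],"twist":[0,0,-10],"fingers":0.005}
    - {"travel":[0,0,-0.0002],"twist":[0,0,-15],"fingers":0.005}
    - {"travel":[0,0,-0.0002],"twist":[0,0,-20],"fingers":0.005}
    - {"travel":[0,0,-0.0002],"twist":[0,0,-25],"fingers":0.005}
    - {"travel":[0,0,-0.0002],"twist":[0,0,-25],"fingers":0.005}

```text
time_s: 14.68
ee_pos: [535.5, -120.3, 73.3]
eef_rot: [0.798, 3.034, -0.002]
wrist_force: [-1.3, -1.2, 12.7]
width: 0.131
finger_force: 41.4
```

```bash
python3 st.py
```

```text
time_s 14.675
q [-0.2204  0.4112 -0.3539  0.8015 -0.0011  0.2939]
ee_pos [ 535.4779 -120.3484   73.3191]
eef_rot [ 0.7979  3.0342 -0.0015]
wrist_force [-1.2629 -1.2404 12.6604]
wrist_torque [-0.1566  0.1774  0.0048]
width 0.13073046435316937
finger_force 41.41388118267059
```

Call:
step_arm:
  steps:
    - {"travel":[0,0,-0.0002],"twist":[0,0,-5],"fingers":0.005}
    - {"travel":[0,0,-0.0002],"twist":[0,0,-10],"fingers":0.005}
    - {"travel":[0,0,-0.0002],"twist":[0,0,-15],"fingers":0.005}
    - {"travel":[0,0,-0.0002],"twist":[0,0,-20],"fingers":0.005}
    - {"travel":[0,0,-0.0002],"twist":[0,0,-25],"fingers":0.005}
    - {"travel":[0,0,-0.0002],"twist":[0,0,-30],"fingers":0.005}
    - {"travel":[0,0,-0.0002],"twist":[0,0,-30],"fingers":0.005}

```text
time_s: 15.55
ee_pos: [535.7, -120.5, 73.3]
eef_rot: [1.556, 2.724, 0.0]
wrist_force: [-0.7, -0.1, 13.9]
width: 0.127
finger_force: 41.5
```

```bash
python3 st.py
```

```text
time_s 15.55
q [-0.2205  0.4113 -0.3538  0.8009 -0.0014  0.8175]
ee_pos [ 535.7322 -120.5317   73.262 ]
eef_rot [1.5558 2.7236 0.0001]
wrist_force [-0.6782 -0.0666 13.8778]
wrist_torque [-0.2588  0.1914  0.0528]
width 0.12727099612062498
finger_force 41.45646572113037
```

Call:
step_arm:
  steps:
    - {"travel":[0,0,0],"twist":[0,0,-5],"fingers":0.005}
    - {"travel":[0,0,0],"twist":[0,0,-10],"fingers":0.005}
    - {"travel":[0,0,0],"twist":[0,0,-15],"fingers":0.005}
    - {"travel":[0,0,0],"twist":[0,0,-20],"fingers":0.005}
    - {"travel":[0,0,0],"twist":[0,0,-24],"fingers":0.005}
    - {"travel":[0,0,0],"twist":[0,0,-24],"fingers":0.005}

```text
time_s: 16.3
ee_pos: [535.4, -120.4, 73.2]
eef_rot: [2.088, 2.341, 0.001]
wrist_force: [-0.9, -1.0, 12.8]
width: 0.131
finger_force: 41.6
```

```bash
python3 st.py
```

```text
time_s 16.3
q [-0.2204  0.4112 -0.354   0.8013 -0.0014  1.2363]
ee_pos [ 535.4419 -120.4256   73.2333]
eef_rot [2.0883 2.3412 0.0014]
wrist_force [-0.8838 -1.0125 12.7658]
wrist_torque [-0.159   0.3085  0.0349]
width 0.1310941842453592
finger_force 41.57091200351715
```

Call:
step_arm:
  steps:
    - {"travel":[0,0,0.001],"twist":[0,0,-1],"fingers":0.005}
    - {"travel":[0,0,0.002],"twist":[0,0,-1],"fingers":0.005}
    - {"travel":[0,0,0.003],"twist":[0,0,-1],"fingers":0.005}
    - {"travel":[0,0,0.004],"twist":[0,0,-1],"fingers":0.005}
    - {"travel":[0,0,0.004],"twist":[0,0,-1],"fingers":0.005}

```text
time_s: 16.92
ee_pos: [535.2, -120.4, 76.6]
eef_rot: [2.109, 2.324, 0.001]
wrist_force: [-0.6, 0.4, 9.3]
width: 0.132
finger_force: 40.8
```

Call:
step_arm:
  steps:
    - {"travel":[0,0,0.001],"twist":[0,0,0],"fingers":0.005}
    - {"travel":[0,0,0.002],"twist":[0,0,0],"fingers":0.005}
    - {"travel":[0,0,0.002],"twist":[0,0,0],"fingers":0.005}

```text
time_s: 17.3
ee_pos: [535.1, -120.4, 78.3]
eef_rot: [2.109, 2.324, 0.001]
wrist_force: [0.6, -0.9, 7.4]
width: 0.129
finger_force: 40.7
```

Call:
step_arm:
  steps:
    - {"travel":[0,0,0.001],"twist":[0,0,0],"fingers":0.005}
    - {"travel":[0,0,0.0015],"twist":[0,0,0],"fingers":0.005}
    - {"travel":[0,0,0.0015],"twist":[0,0,0],"fingers":0.005}

```text
time_s: 17.68
ee_pos: [535.2, -120.4, 79.7]
eef_rot: [2.109, 2.324, 0.001]
wrist_force: [0.2, -1.8, 7.0]
width: 0.132
finger_force: 40.5
```

Call:
step_arm:
  steps:
    - {"travel":[0,0,0.001],"twist":[0,0,0],"fingers":0.005}
    - {"travel":[0,0,0.0015],"twist":[0,0,0],"fingers":0.005}
    - {"travel":[0,0,0.0015],"twist":[0,0,0],"fingers":0.005}

```text
time_s: 18.05
ee_pos: [535.0, -120.3, 80.5]
eef_rot: [2.109, 2.324, 0.0]
wrist_force: [3.3, -3.8, 2.4]
width: 0.13
finger_force: 39.9
```

Call:
step_arm:
  steps:
    - {"travel":[0,0,0],"twist":[0,0,0],"fingers":0.02}
    - {"travel":[0,0,0],"twist":[0,0,0],"fingers":0.04}
    - {"travel":[0,0,0],"twist":[0,0,0],"fingers":0.05}
    - {"travel":[0,0,0],"twist":[0,0,0],"fingers":0.05}

```text
time_s: 18.55
ee_pos: [533.4, -119.2, 79.9]
eef_rot: [-2.11, -2.326, 0.0]
wrist_force: [0.3, 0.2, 0.2]
width: 0.583
finger_force: 0.0
```

Call:
step_arm:
  steps:
    - {"travel":[0,0,0.03],"twist":[0,0,0],"fingers":0.05}
    - {"travel":[0,0,0.08],"twist":[0,0,0],"fingers":0.05}
    - {"travel":[0,0,0.14],"twist":[0,0,0],"fingers":0.05}
    - {"travel":[-0.04,0.05,0.14],"twist":[0,0,0],"fingers":0.05}
    - {"travel":[-0.08,0.1,0.14],"twist":[0,0,0],"fingers":0.05}
    - {"travel":[-0.1,0.16,0.14],"twist":[0,0,0],"fingers":0.05}
    - {"travel":[-0.1,0.2,0.14],"twist":[0,0,0],"fingers":0.05}
    - {"travel":[-0.1,0.2,0.14],"twist":[0,0,0],"fingers":0.05}

```text
time_s: 19.55
ee_pos: [433.3, 82.9, 220.4]
eef_rot: [-2.105, -2.332, -0.001]
wrist_force: [0.9, -0.4, 0.4]
width: 0.588
finger_force: 0.0
```

```bash
python3 - <<'E'
exec(open('st.py').read())
i,d=camera('scene');j,e=camera('top')
save('s3.png',np.hstack([i[130:260,140:240],j[110:240,290:390]]),0,0,200,130,4)
c=get_calibration('top');hsv=cv2.cvtColor(j,cv2.COLOR_RGB2HSV)
m=cv2.inRange(hsv,(6,150,100),(22,255,255));m[:,:325]=0;m[:,370:]=0;m[:170]=0;m[210:]=0
v,u=np.nonzero(m);P=world(c,e,u,v);print(len(u),'wing z',np.percentile(P[:,2],[50,80,95]))
Q=np.array([plane(c,a,b,103)[:2] for a,b in zip(u,v)]);print(cv2.minAreaRect(Q.astype(np.float32)))
m=cv2.erode(cv2.inRange(hsv,(100,140,50),(125,255,255)),np.ones((3,3)));m[:,:300]=0;m[:,385:]=0;m[:130]=0;m[220:]=0
v,u=np.nonzero(m);P=world(c,e,u,v);U=P.mean(0);print('lid',U,np.linalg.svd(P-U,full_matrices=0)[2][2])
E
```

```text
time_s 19.55
q [ 0.1887  0.122  -0.3446  1.1036  0.0006  1.6572]
ee_pos [433.2872  82.9297 220.4178]
eef_rot [-2.1049 -2.3321 -0.0013]
wrist_force [ 0.9351 -0.4018  0.3644]
wrist_torque [-0.0345 -0.0292 -0.0033]
width 0.5879215576060199
finger_force 0.0
14 wing z [104.7802 710.799  711.434 ]
((536.2432861328125, -134.33908081054688), (10.159143447875977, 4.822120666503906), 3.842719316482544)
lid [ 548.079  -160.1855   60.2392] [ 0.0769 -0.952   0.2963]
```

View pics/s3.png

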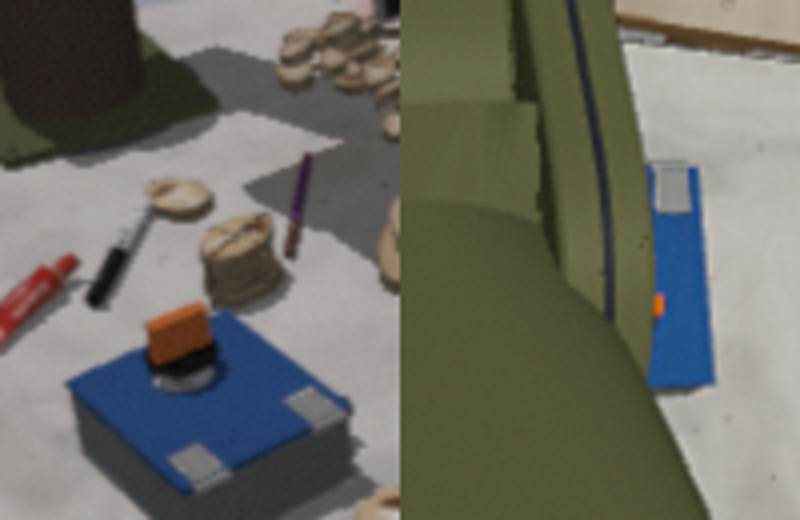

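The scene crop shows the lid shut and the stud upright in the hole, at about crop (180,340). The wing is crosswise to the slot and the gripper is clear. I'll check height and angle by number before handing in.

```bash
python3 - <<'E'
from h import *
i,d=camera('scene');c=get_calibration('scene');hsv=cv2.cvtColor(i,cv2.COLOR_RGB2HSV)
m=cv2.inRange(hsv,(3,120,60),(22,255,255));m[:,:174]=0;m[:,196:]=0;m[:203]=0;m[223:]=0
m=max(cv2.findContours(m,0,2)[0],key=cv2.contourArea);k=cv2.drawContours(np.zeros(d.shape,np.uint8),[m],-1,1,-1)
v,u=np.nonzero(cv2.erode(k,np.ones((2,2))));P=world(c,d,u,v);P=P[np.linalg.norm(P-np.median(P,0),axis=1)<30];print(len(P),P.min(0),P.max(0),np.median(P,0))
F=P[P[:,2]<np.percentile(P[:,2],70),:2];w=np.linalg.svd(F-F.mean(0))[2][0];print('wing yaw',np.degrees(np.arctan2(w[1],w[0])))
E
```

```text
128 [ 534.25541675 -136.23009929   76.67185446] [ 544.98438412 -100.89133779  104.97824815] [ 541.29291097 -119.16746477   92.23461423]
wing yaw -86.0818572623773
```

```bash
python3 -c "
from cell import job
print(job.job_done())"
```

```text
the job is handed in; nothing more can be done
None
```

I shut the lid, locked the stud crosswise in the slot, let go of it and handed the job in. By camera, the wing centre is about 38.5 mm above the slot, near the top of the allowed band; the judge's verdict was not shown.

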